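Close the petal jar with its lug lid

ROBOT

A 7-joint arm with a two-finger parallel gripper is mounted at the origin on a cart in front of the work surface, level with it; the furniture and walls round the work are solid. World frame = base frame: x ahead of the robot, y to its left, z up, the work surface at z = 0. Lengths are in m, angles in rad, forces in N, time in s.
With the tool pointing down it reaches from about 0.425 to 0.95 m from the base axis. Payload 4.7 kg.
Tool frame: the origin (TCP) lies midway between the tips of the shut fingers; the grasp point (between the pads) lies 19 mm behind it; z points along the fingers, y is the line along which they close (so a half turn about z gives the same grasp; the last joint's range is limited). The gripper opens to 85 mm and grips with 20 to 120 N. Pads are 22 mm wide; open, the fingers measure 114 mm over their backs; the gripper's body (76 mm by 85 mm) begins 54 mm behind the grasp point. The pads swing forward as they close: fully open they stand 13 mm farther back than shut.
Start: joints at [1.223, 0.469, -0.049, 1.532, 0.024, 1.141, -0.082], TCP at [0.212, -0.641, 0.231] pointing down, gripper open.
Joint ranges: [-2.59, 2.59], [-0.33, 1.99], [-1.39, 1.29], [0.1, 2.45], [-1.04, 4.18], [0.21, 1.99], [-2.66, 2.66]. Speed limits (rad/s): [2.57, 2.57, 3.14, 3.14, 3.14, 3.14, 3.14].

INTERFACE

Orientations are given as a 3x3 rotation matrix whose columns are the frame's x, y, z axes.
In Python, from plant import bot gives the robot as it stands. The module is installed in compiled form; this text tells all that it offers.
- The arm moves only by the tool carry_out, never from a script. Its argument "steps" is a list of rows, each an object with "xyz": the shift along the world's x, y, z in m, a list of three; "yaw": the turn about the world's z in rad. In form: [{"xyz": [x, y, z], "yaw": yaw}, ...]. A call has 1 to 10 rows; each row shifts and turns the commanded pose from where the row before left it; what a row does not reach is not made up. A row lasts 1/12 s, in which the tool goes at most 41.7 mm and 7.16 degrees, less where a joint would pass 70% of its speed; a pose out of reach is approached as far as the arm can. A call with a gripper value outside its range is refused whole. "claw" is the opening, from 0 (shut) to 1 (fully open), set as the call begins (left out, the last holds). The fingers move at their own pace and stop on an object; the grip force is fixed at half the most. Time passes only in rows, so rows that do not move let the fingers close. It gives the time, the measured TCP pose, the force, the opening and the grip force at its end, in the units of the state.
- bot.observe(): the state, without advancing time (a new reading comes with each control period).
- bot.get_image(name): name is "scene" or "top"; returns the picture (420x560x3 uint8, red, green, blue); there is no depth.
- bot.camera_params(name): a dict with "fovy" (degrees; the focal length in pixels is half the picture's height over the tangent of half this angle, whatever the lens; pixels are square), "cx", "cy" (the principal point, pixels), "pose" (4x4, takes a point from camera to world coordinates). Camera axes: x right, y down, z forward; pixel columns grow to the right and rows downward; lengths in m; the calibration is good to about 2 mm. A picture is of the moment at which its call begins. camera_params takes no time and is no camera call.
- bot.hand_in(): hands the job in; it is judged then, once.
The state is a dict: "t": time; "q": joint angles; "qd": joint speeds; "joint_torque": joint torques, N m; "ee_pos": TCP position; "ee_rot": TCP orientation; "force": force on the tool from outside, world axes, zero at the start; "torque": the same for the moment, N m; "width": finger opening in m; "grip_force": force on a finger pad.
Only numpy, scipy, OpenCV 4.12 (cv2) and the standard library are available. Lean on these libraries where they do the work, as an engineer would, in place of code of your own. Each camera call takes 0.05 s, during which the arm holds its last target. There are 200 camera calls.

TASK

Close the open petal jar in the wooden holder with the blue lid that lies on the table: set the lid level on the neck, turn it backwards (anticlockwise) with light pressure until you feel its lugs drop into the thread, then screw it clockwise until it is fully home on the orange seal, and let go. Do not force the lid or the jar, and leave the other things alone.

Things in the scene. Friction and masses are not known exactly. Their poses are not given: they have to be found in the camera images.
- lid: Blue plastic screw lid, ribbed, diameter 64, height 22, 45 g, lying open side down. Origin: centre of its lower edge; z up. Skirt 2 thick, inside 14 deep. Inside the lower edge are four lugs 90 degrees apart, on the lid's +x, +y, -x, -y axes: 7 wide, 3 thick (0.5 to 3.5 above the edge), reaching in to 26 from the axis.
- jar_mouth (a point): Centre of the rim of the open glass jar, 110 above the table; z up; fixed. Neck radius 25, 17 high, rim bevelled; jar radius 36 below it. Height of the lid's lower edge under this rim: 3 to 7 while its lugs ride on top of the threads or stops, 10 once dropped into the gaps and lying on the seal, 13 when screwed home.
- thread (a point): On the jar's axis 10 below the rim, amid its four glass threads (outer radius 29). Each takes 90 deg; going clockwise: 26 gap, 58 thread falling, 6 upright stop. Lugs drop in at the gaps; backward turning then soon meets a stop; home is 50 to 70 deg clockwise of there, at a stop: 0.3 N m is tight, 1.5 forcing. Clockwise before the drop jams. HOW THE JAR IS TURNED IS NOT GIVEN: feel for it.
- seal_top (a point): Centre of the top of the orange springy seal ring lying on the rim (radius 23, 4 high): 114 above the table as long as nothing presses on it. It yields 1 mm per 2 N, at most 3.4 mm. The thread holds the closed lid about 3 mm into it.
- holder: Wooden block 112x112x42, fixed to the table, the jar clamped in its round well by a black thumbscrew on its -x side. Origin: centre of its underside. The jar cannot turn or lift.
- brown_bottle: Bystander: small brown bottle with black cap, 45x45x104, origin under its centre
- brown_bottle_2: Bystander: second such brown bottle, 45x45x104, origin under its centre
- gold_jar: Bystander: closed glass jar with gold lid, 72x72x123, origin under its centre
- scoop: Bystander: orange measuring scoop lying flat, 131x55x24, origin under its centre
- beaker: Bystander: clear plastic beaker, 88x88x99, origin under its centre
- oil_bottle: Bystander: silver bottle with white cap, 73x73x136, origin under its centre
- spray: Bystander: green spray bottle, 52x77x160, origin under its centre
Things that resemble listed ones, but are neither listed nor needed, are in the scene too. There is more than one size of the lid; the one meant has the size given above.

How it is judged:
By the outcome, as a careful person would: the job done as asked, in the order asked, and still so for the second after the job is handed in, with the robot touching nothing.
It also fails if it takes over 61 s, if anything falls off the work surface, if the arm or the gripper's body presses on something with over 40 N, if the wrist force passes 120 N, or if a joint passes its speed limit or range.

## Working session

There is one attempt and no reset: what is moved stays moved. The work goes in short steps, Python scripts to look and compute and a tool call to move; the robot and the scene stay as the last step left them, time stands still between calls to the robot, and variables do not carry over. Pictures are saved under pics/ and viewed, at most 10 in all, crops included, and the job is handed in when it is done.

Besides the shell and the picture viewer there is one more tool, called after "Request:" as name(argument=value, ...), one argument or row to a line, values as JSON. carry_out: Moves the arm, as the interface text tells. Its arguments: {"type":"object","properties":{"steps":{"type":"array"},"claw":{"type":"number"}},"required":["steps"]}

```bash
mkdir -p pics; python3 - <<'E'
from plant import bot
import cv2,numpy as np
for n in("scene","top"):
    im=bot.get_image(n); cv2.imwrite(f"pics/{n}0.png",im[:,:,::-1]); p=bot.camera_params(n); print(n,p['fovy'],p['cx'],p['cy'],np.round(p['pose'],3).tolist())
s=bot.observe(); print(s['t'],s['ee_pos'],np.round(s['ee_rot'],3).tolist(),s['width'],s['force'])
E
```

```text
scene 53.94763631945853 276.03457797226054 210.44022549238898 [[-0.807, -0.428, 0.408, 0.051], [-0.59, 0.56, -0.581, 0.715], [0.02, -0.709, -0.705, 0.975], [0.0, 0.0, 0.0, 1.0]]
top 44.11718243761016 278.32390523193436 208.61308551979423 [[0.006, -0.996, 0.084, 0.452], [-1.0, -0.007, -0.005, -0.0], [0.006, -0.084, -0.996, 1.413], [0.0, 0.0, 0.0, 1.0]]
0.1 [ 0.21142376 -0.64049186  0.2303891 ] [[0.95, 0.313, -0.001], [0.313, -0.95, 0.002], [-0.0, -0.002, -1.0]] 0.0853447728137195 [-0.09299314 -0.35023755 -0.71777218]
```

View pics/scene0.png

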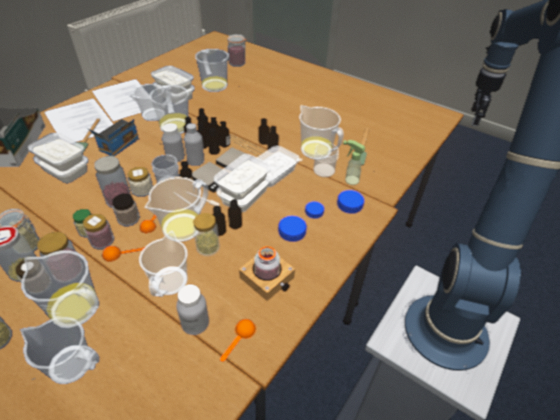

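View pics/top0.png

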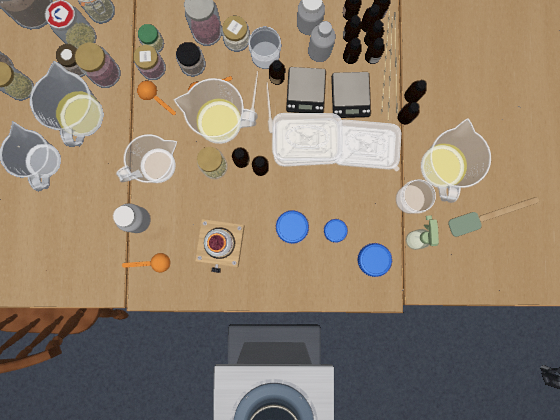

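The top view shows three blue lids that could be the one meant, at (292,227), (336,230) and (375,260). The holder with the jar is at (219,242). In the scene view the lids are at (292,229), (314,210) and (351,202). Next I'll measure their sizes and heights.

```bash
cat > h.py <<'E'
from plant import bot
import cv2,numpy as np
def ray(n,uv):
    p=bot.camera_params(n);f=210/np.tan(np.radians(p['fovy']/2));T=np.array(p['pose'])
    d=T[:3,:3]@np.array([(uv[0]-p['cx'])/f,(uv[1]-p['cy'])/f,1]);return T[:3,3],d
def onz(n,uv,z):
    o,d=ray(n,uv);return o+d*(z-o[2])/d[2]
def tri(a,b):
    (o,d),(p,e)=ray("top",a),ray("scene",b)
    s=np.linalg.lstsq(np.c_[d,-e],p-o,rcond=None)[0];x,y=o+d*s[0],p+e*s[1]
    return (x+y)/2,np.linalg.norm(x-y)
def blobs(im,lo,hi,amin=40):
    m=cv2.inRange(cv2.cvtColor(im,cv2.COLOR_RGB2HSV),lo,hi)
    c=cv2.findContours(m,cv2.RETR_EXTERNAL,cv2.CHAIN_APPROX_NONE)[0]
    return [x for x in c if cv2.contourArea(x)>amin]
BLUE=((105,130,60),(125,255,255))
ORG=((3,150,100),(15,255,255))
def fitcirc(P):
    A=np.c_[2*P[:,:2],np.ones(len(P))];s=np.linalg.lstsq(A,(P[:,:2]**2).sum(1),rcond=None)[0]
    return s[:2],np.sqrt(s[2]+s[:2]@s[:2])
E
python3 - <<'E'
from h import *
ims={n:bot.get_image(n) for n in("top","scene")}
for n in ims:
    for c in blobs(ims[n],*BLUE):
        (x,y),ax,_=cv2.fitEllipse(c);P=np.array([onz(n,q,.02) for q in c[:,0,:]]);ce,r=fitcirc(P)
        print(n,round(x,1),round(y,1),np.round(ax,1),cv2.contourArea(c),'xy@20',np.round(ce,4),'r',round(r,4),'brect',cv2.boundingRect(c))
a=ims["top"][190:290,185:410,::-1];b=ims["scene"][180:300,225:385,::-1]
a=cv2.resize(a,None,fx=3.5,fy=3.5,interpolation=2)[:300];
c=cv2.resize(ims["top"][195:290,185:405,::-1],(787,340),interpolation=2)
d=cv2.resize(b,(340,255),interpolation=2); e=cv2.resize(ims["scene"][235:305,230:310,::-1],(291,255),interpolation=2)
o=np.zeros((595,787,3),np.uint8);o[:340]=c;o[340:,:340]=d;o[340:,345:636]=e
cv2.imwrite("pics/crop1.png",o)
E
```

```text
top 374.3 259.6 [31.8 33.1] 825.0 xy@20 [ 0.4343 -0.2654] r 0.0434 brect (358, 243, 34, 34)
top 335.2 230.3 [22.  22.3] 383.5 xy@20 [ 0.512  -0.1609] r 0.0298 brect (324, 219, 23, 23)
top 291.7 226.6 [31.4 31.4] 773.0 xy@20 [ 0.5213 -0.0438] r 0.0422 brect (276, 211, 32, 32)
scene 291.9 228.0 [23.9 26.5] 496.5 xy@20 [ 0.5175 -0.0407] r 0.047 brect (279, 216, 27, 25)
scene 314.3 209.2 [14.9 17.2] 199.0 xy@20 [ 0.5062 -0.1542] r 0.032 brect (306, 202, 18, 16)
scene 350.2 201.1 [21.2 25.3] 419.0 xy@20 [ 0.4307 -0.2616] r 0.0481 brect (338, 191, 26, 22)
```

View pics/crop1.png

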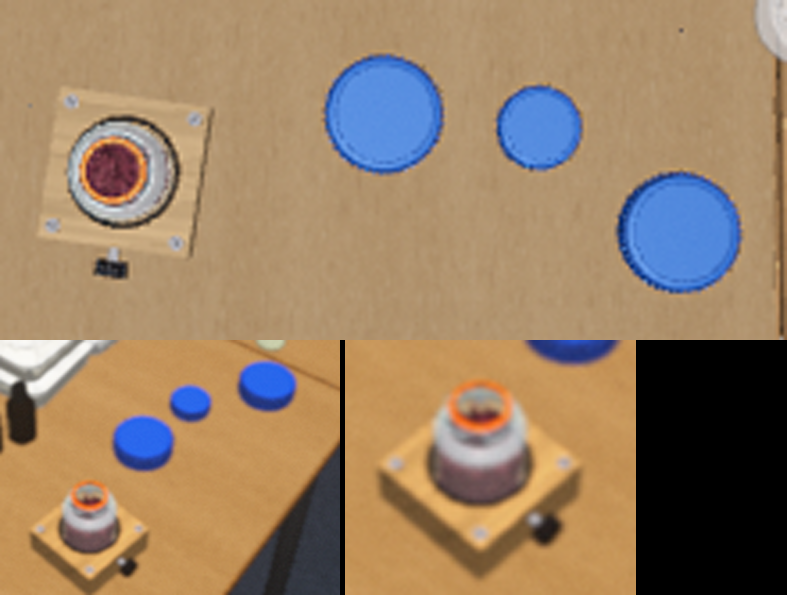

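The crop shows that only the small lid at top-view pixel (335,230) matches: it measures about 62 mm across, the other two about 85 mm. The jar's orange seal ring is at top-view pixel (217,243). Next I'll get precise centres and heights from the two views.

```bash
python3 - <<'E'
from h import *
ims={n:bot.get_image(n) for n in("top","scene")}
def hsvat(n,u,v): return cv2.cvtColor(ims[n],cv2.COLOR_RGB2HSV)[v,u]
print(hsvat("top",335,230),hsvat("scene",314,207),hsvat("scene",314,215),[hsvat("top",335+i,230).tolist() for i in(-12,-11,-10,-9,9,10,11,12)])
print([hsvat("scene",314,y).tolist() for y in range(200,219)])
# seal ring
r={}
for n,(x,y,w,h) in(("top",(200,225,40,40)),("scene",(250,240,35,30))):
    sub=np.ascontiguousarray(ims[n][y:y+h,x:x+w]);c=max(blobs(sub,*ORG,10),key=cv2.contourArea)+[[x,y]]
    (u,v),ax,_=cv2.fitEllipse(c);r[n]=(u,v);P=np.array([onz(n,q,.114) for q in c[:,0,:]]);print(n,u,v,ax,onz(n,(u,v),.114),fitcirc(P))
print("seal tri",tri(r["top"],r["scene"]))
# lid top faces
l={}
for n,(x,y,w,h) in(("top",(318,213,36,36)),("scene",(300,196,30,28))):
    sub=ims[n][y:y+h,x:x+w];hs=cv2.cvtColor(np.ascontiguousarray(sub),cv2.COLOR_RGB2HSV)
    m=(abs(hs[...,0].astype(int)-113)<10)&(hs[...,1]>110)
    V=np.sort(hs[...,2][m]);print(n,V[::20].tolist())
    t=V[int(len(V)*.1)]/2+V[int(len(V)*.8)]/2
    c=max(cv2.findContours((m&(hs[...,2]>t)).astype(np.uint8),0,1)[0],key=cv2.contourArea)+[[x,y]]
    (u,v),ax,_=cv2.fitEllipse(c);l[n]=(u,v);P=np.array([onz(n,q,.022) for q in c[:,0,:]]);print(n,u,v,ax,onz(n,(u,v),.022),fitcirc(P))
print("lid tri",tri(l["top"],l["scene"]))
E
```

```text
[108 159 223] [111 209 235] [114 183 131] [[15, 102, 175], [109, 212, 143], [109, 168, 211], [108, 160, 218], [108, 160, 222], [108, 167, 215], [109, 181, 208], [135, 40, 116]]
[[10, 84, 185], [124, 82, 187], [113, 178, 232], [110, 210, 237], [110, 214, 236], [110, 210, 236], [111, 209, 236], [111, 209, 235], [111, 209, 236], [110, 212, 236], [110, 210, 237], [110, 210, 236], [110, 211, 236], [111, 209, 228], [113, 196, 181], [114, 183, 131], [115, 181, 121], [116, 140, 122], [162, 48, 121]]Traceback (most recent call last):
  File "<stdin>", line 9, in <module>
ValueError: max() iterable argument is empty
```

```bash
cat > m.py <<'E'
from h import *
def face(im,n,box,z):
    x,y,w,h=box;hs=cv2.cvtColor(np.ascontiguousarray(im[y:y+h,x:x+w]),cv2.COLOR_RGB2HSV)
    m=(abs(hs[...,0].astype(int)-111)<8)&(hs[...,1]>110)&(hs[...,2]>175)
    c=max(cv2.findContours(m.astype(np.uint8),0,1)[0],key=cv2.contourArea)+[[x,y]]
    (u,v),ax,_=cv2.fitEllipse(c);P=np.array([onz(n,q,z) for q in c[:,0,:]]);print(n,u,v,ax,onz(n,(u,v),z),fitcirc(P));return u,v
E
python3 - <<'E'
from m import *
ims={n:bot.get_image(n) for n in("top","scene")}
a=face(ims["top"],"top",(318,213,36,36),.022);b=face(ims["scene"],"scene",(300,196,30,28),.022);print("lid",tri(a,b))
r={}
for n,(x,y,w,h) in(("top",(200,225,40,40)),("scene",(250,240,35,30))):
    hs=cv2.cvtColor(np.ascontiguousarray(ims[n][y:y+h,x:x+w]),cv2.COLOR_RGB2HSV)
    m=((hs[...,0]<18)&(hs[...,1]>(125 if n=="top" else 170))&(hs[...,2]>150)).astype(np.uint8)
    print('\n'.join(''.join('.#'[k] for k in row) for row in m))
    c=max(cv2.findContours(m,0,1)[0],key=cv2.contourArea)+[[x,y]]
    (u,v),ax,_=cv2.fitEllipse(c);r[n]=(u,v);P=np.array([onz(n,q,.114) for q in c[:,0,:]]);print(n,u,v,ax,onz(n,(u,v),.114),fitcirc(P))
print("seal",tri(r["top"],r["scene"]))
E
```

```text
top 335.5177307128906 230.32424926757812 (21.20981788635254, 21.483522415161133) [ 0.5117795  -0.16150846  0.022     ] (array([ 0.51182652, -0.1615167 ]), np.float64(0.028640536379995356))
scene 314.4106750488281 207.8425750732422 (11.751030921936035, 16.978527069091797) [ 0.50814676 -0.15781266  0.022     ] (array([ 0.50838442, -0.15814737]), np.float64(0.0278764061209886))
lid (array([ 0.51139603, -0.1624853 ,  0.0165148 ]), np.float64(0.0014166260556421092))
........................................
........................................
........................................
........................................
........................................
........................................
........................................
........................................
................##......................
.............########...................
...........###.....####.................
..........##........####................
.........#............##................
........###............##...............
........##.............##...............
........#..........
[... 1841 characters left out ...]
..........#########.............
...............###.................
...................................
...................................
...................................
...................................
...................................
...................................
...................................
...................................
...................................
...................................
scene 268.09442138671875 244.92623901367188 (20.30893325805664, 26.957422256469727) [0.48702209 0.12595091 0.114     ] (array([0.47387588, 0.15016969]), np.float64(0.01898252896280996))
seal (array([0.47470677, 0.14421854, 0.14002621]), np.float64(0.0019750190163197634))
```

Request:
carry_out(
  steps=[
    {"xyz": [0.021,0.034,0],"yaw": 0},
    {"xyz": [0.021,0.034,0],"yaw": 0},
    {"xyz": [0.021,0.034,0],"yaw": 0},
    {"xyz": [0.021,0.034,0],"yaw": 0},
    {"xyz": [0.021,0.034,0],"yaw": 0},
    {"xyz": [0.021,0.034,0],"yaw": 0},
    {"xyz": [0.021,0.034,0],"yaw": 0},
    {"xyz": [0.021,0.034,0],"yaw": 0},
    {"xyz": [0.021,0.034,0],"yaw": 0},
    {"xyz": [0.021,0.034,0],"yaw": 0},
  ],
  claw=1,
)

```text
t: 1.23
ee_pos: [0.4223, -0.2993, 0.2317]
ee_rot: [[0.95, 0.313, 0.001], [0.313, -0.95, -0.001], [0.0, 0.001, -1.0]]
force: [1.6, 0.3, -0.5]
width: 0.0854
grip_force: 0.0
```

```bash
python3 - <<'E'
from h import *
s=bot.observe();print(s['t'],s['q'],s['ee_pos'],np.degrees(np.arctan2(s['ee_rot'][1][0],s['ee_rot'][0][0])),s['force'])
im=bot.get_image("scene");x,y,w,h=250,240,35,30
hs=cv2.cvtColor(np.ascontiguousarray(im[y:y+h,x:x+w]),cv2.COLOR_RGB2HSV)
m=((hs[...,0]<18)&(hs[...,1]>170)&(hs[...,2]>150))
c=cv2.convexHull(np.argwhere(m)[:,::-1].astype(np.int32))+[[x,y]]
(u,v),ax,_=cv2.fitEllipse(c);print(u,v,ax,onz("scene",(u,v),.114),tri((216.2,242.24),(u,v)))
P=np.array([onz("scene",q,.114) for q in c[:,0,:]]);print(fitcirc(P))
E
```

```text
1.2333 [ 0.73136929  0.22334938 -0.23034111  1.89297363  0.05933726  1.03083597
 -0.77608937] [ 0.42231795 -0.29926426  0.23172734] 18.25647663338495 [ 1.57854882  0.28614422 -0.45372541]
266.7664489746094 252.2090301513672 (13.745405197143555, 16.229267120361328) [0.47446436 0.14856257 0.114     ] (array([0.47568871, 0.14767644, 0.11232845]), np.float64(0.000904997219300838))
(array([0.47447669, 0.14821487]), np.float64(0.0228080431850733))
```

Request:
carry_out(
  steps=[
    {"xyz": [0.009,0.014,-0.012],"yaw": 0.12},
    {"xyz": [0.009,0.014,-0.012],"yaw": 0.12},
    {"xyz": [0.009,0.014,-0.012],"yaw": 0.12},
    {"xyz": [0.009,0.014,-0.012],"yaw": 0.12},
    {"xyz": [0.009,0.014,-0.012],"yaw": 0.12},
    {"xyz": [0.009,0.014,-0.012],"yaw": 0.12},
    {"xyz": [0.009,0.014,-0.012],"yaw": 0.12},
    {"xyz": [0.009,0.014,-0.012],"yaw": 0.12},
    {"xyz": [0.009,0.014,-0.012],"yaw": 0.12},
    {"xyz": [0.009,0.014,-0.012],"yaw": 0.12},
  ],
)

```text
t: 2.12
ee_pos: [0.5121, -0.1608, 0.111]
ee_rot: [[0.046, 0.999, 0.001], [0.999, -0.046, -0.0], [-0.0, 0.001, -1.0]]
force: [-0.1, 0.1, -0.4]
width: 0.0854
grip_force: 0.0
```

Request:
carry_out(
  steps=[
    {"xyz": [0,0,-0.015],"yaw": 0.08},
    {"xyz": [0,0,-0.015],"yaw": 0.08},
    {"xyz": [0,0,0],"yaw": 0},
    {"xyz": [0,0,0],"yaw": 0},
  ],
)

```text
t: 2.45
ee_pos: [0.5111, -0.1612, 0.0809]
ee_rot: [[-0.105, 0.994, -0.001], [0.994, 0.105, 0.001], [0.001, -0.001, -1.0]]
force: [0.3, 0.0, 0.6]
width: 0.0851
grip_force: 0.0
```

```bash
python3 - <<'E'
from h import *
s=bot.observe();print(s['t'],s['q'],s['ee_pos'],np.degrees(np.arctan2(s['ee_rot'][1][0],s['ee_rot'][0][0])),s['force'])
a=bot.get_image("scene")[150:260,250:400,::-1];b=bot.get_image("top")[180:280,280:400,::-1]
o=np.hstack([cv2.resize(a,(400,293)),cv2.resize(b,(352,293))]);cv2.imwrite("pics/ap.png",o)
E
```

```text
2.45 [ 0.62110842  0.48188677 -0.50342414  1.9800112   0.32948323  0.76111128
  0.02969893] [ 0.51113911 -0.16120452  0.08090363] 96.0551846983631 [0.31344864 0.01761277 0.57492773]
```

View pics/ap.png

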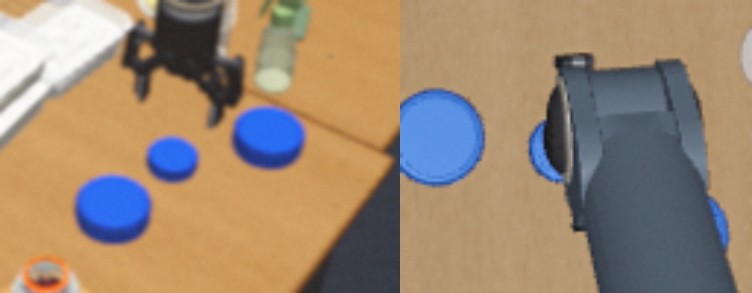

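The gripper stands over the small lid, with its fingers on the lid's ±x sides and clear of the large lids. I'll descend and grip.

Request:
carry_out(
  steps=[
    {"xyz": [0,0.001,-0.012],"yaw": 0},
    {"xyz": [0,0,-0.012],"yaw": 0},
    {"xyz": [0,0,-0.012],"yaw": 0},
    {"xyz": [0,0,-0.012],"yaw": 0},
    {"xyz": [0,0,-0.012],"yaw": 0},
    {"xyz": [0,0,-0.01],"yaw": 0},
    {"xyz": [0,0,-0.01],"yaw": 0},
    {"xyz": [0,0,0],"yaw": 0},
    {"xyz": [0,0,0],"yaw": 0},
  ],
)

```text
t: 3.3
ee_pos: [0.5113, -0.1598, 0.0006]
ee_rot: [[-0.108, 0.994, -0.001], [0.994, 0.108, 0.001], [0.001, -0.001, -1.0]]
force: [0.0, 0.1, 0.0]
width: 0.0851
grip_force: 0.0
```

Request:
carry_out(
  steps=[
    {"xyz": [0,0,0],"yaw": 0},
    {"xyz": [0,0,0],"yaw": 0},
    {"xyz": [0,0,0],"yaw": 0},
    {"xyz": [0,0,0],"yaw": 0},
    {"xyz": [0,0,0],"yaw": 0},
    {"xyz": [0,0,0],"yaw": 0},
  ],
  claw=0,
)

```text
t: 3.8
ee_pos: [0.5125, -0.1601, 0.0026]
ee_rot: [[-0.108, 0.994, 0.002], [0.994, 0.108, -0.001], [-0.001, 0.002, -1.0]]
force: [-1.0, -0.2, 5.1]
width: 0.0621
grip_force: 65.2
```

Request:
carry_out(
  steps=[
    {"xyz": [0,0,0.01],"yaw": 0},
    {"xyz": [0,0,0.02],"yaw": 0},
    {"xyz": [0,0,0.03],"yaw": 0},
    {"xyz": [0,0,0.03],"yaw": 0},
    {"xyz": [0,0,0.035],"yaw": 0},
    {"xyz": [-0.002,0.02,0.03],"yaw": 0},
    {"xyz": [-0.004,0.032,0],"yaw": 0},
    {"xyz": [-0.004,0.032,0],"yaw": 0},
    {"xyz": [-0.004,0.032,0],"yaw": 0},
    {"xyz": [-0.004,0.032,0],"yaw": 0},
  ],
)

```text
t: 4.63
ee_pos: [0.4932, -0.0108, 0.1574]
ee_rot: [[-0.107, 0.994, 0.002], [0.994, 0.107, -0.001], [-0.001, 0.002, -1.0]]
force: [0.8, 0.6, -0.2]
width: 0.062
grip_force: 65.2
```

Request:
carry_out(
  steps=[
    {"xyz": [-0.004,0.032,0],"yaw": 0},
    {"xyz": [-0.004,0.032,0],"yaw": 0},
    {"xyz": [-0.004,0.032,0],"yaw": 0},
    {"xyz": [-0.003,0.032,0],"yaw": 0},
    {"xyz": [-0.003,0.032,0],"yaw": 0},
    {"xyz": [0,0,0],"yaw": 0},
    {"xyz": [0,0,0],"yaw": 0},
  ],
)

```text
t: 5.22
ee_pos: [0.4751, 0.1502, 0.1572]
ee_rot: [[-0.113, 0.994, 0.001], [0.994, 0.113, 0.001], [0.001, 0.001, -1.0]]
force: [0.4, -0.5, -0.3]
width: 0.0617
grip_force: 65.2
```

```bash
python3 - <<'E'
from h import *
s=bot.observe();print(s['t'],s['q'],s['ee_pos'],np.degrees(np.arctan2(s['ee_rot'][1][0],s['ee_rot'][0][0])),s['force'],s['torque'],s['width'])
a=bot.get_image("scene")[190:310,200:340,::-1];b=bot.get_image("top")[190:290,160:280,::-1]
o=np.hstack([cv2.resize(a,(420,360),interpolation=2),cv2.resize(b,(372,310),interpolation=2)[:360] if 0 else cv2.resize(b,(372,360),interpolation=2)]);cv2.imwrite("pics/ov.png",o)
E
```

```text
5.2167 [ 0.16403665  0.341665   -0.67087458  1.99728137  0.27132441  0.88961822
 -0.53839596] [0.47509273 0.15018777 0.1571749 ] 96.46289780120746 [ 0.38823616 -0.54715149 -0.25639591] [-0.02865508  0.02056693 -0.01217068] 0.061711351408281094
```

View pics/ov.png

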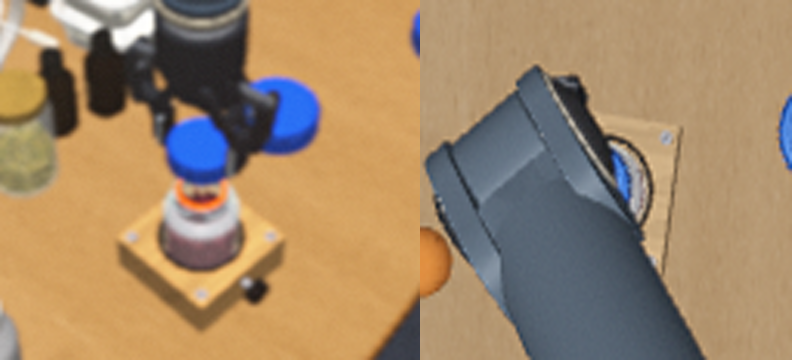

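The lid is held level above the jar. In the scene crop it covers columns 167–228, against a seal centre near column 202, so I'll measure the offset.

```bash
python3 - <<'E'
from h import *
im=bot.get_image("scene");x,y,w,h=250,220,35,36
hs=cv2.cvtColor(np.ascontiguousarray(im[y:y+h,x:x+w]),cv2.COLOR_RGB2HSV)
b=(abs(hs[...,0].astype(int)-112)<10)&(hs[...,1]>110);t=b&(hs[...,2]>165);o=(hs[...,0]<18)&(hs[...,1]>170)&(hs[...,2]>150)
for r in range(h):print(y+r,''.join('#' if t[r,c] else '+' if b[r,c] else 'o' if o[r,c] else '.' for c in range(w)),[int(v) for v in hs[r,16]])
p=bot.camera_params("scene");T=np.linalg.inv(np.array(p['pose']));f=210/np.tan(np.radians(p['fovy']/2))
def pr(X):
    c=T[:3,:3]@X+T[:3,3];return c[0]/c[2]*f+p['cx'],c[1]/c[2]*f+p['cy']
tcp=bot.observe()['ee_pos'];print(tcp)
for z in(.1545,.1765):
    c=np.array([pr(np.array([tcp[0]+.032*np.cos(a),tcp[1]+.032*np.sin(a),z])) for a in np.linspace(0,6.28,90)]);print(z,'predicted for lid on TCP: u',c[:,0].min(),c[:,0].max(),'v',c[:,1].min(),c[:,1].max())
c=np.array([pr(np.array([.4755+.025*np.cos(a),.148+.025*np.sin(a),.114])) for a in np.linspace(0,6.28,90)]);print('seal u',c[:,0].min(),c[:,0].max(),'v',c[:,1].min(),c[:,1].max())
E
```

```text
220 ................................... [165, 12, 41]
221 ................................... [173, 26, 40]
222 ................................... [165, 13, 38]
223 ................................... [0, 26, 39]
224 ................................... [11, 85, 57]
225 ................................++. [15, 131, 115]
226 ................................++. [15, 137, 171]
227 ................................++. [9, 78, 184]
228 ..................##+...........++. [123, 84, 201]
229 ..............#######+...........++ [112, 175, 242]
230 ...........##########++..........++ [110, 215, 246]
231 .......++#############+............ [109, 214, 245]
232 .......+###############+........... [109, 212, 245]
233 ......+#################+.......... [109, 215, 243]
234 ......+##################+......... [110, 212, 244]
235 .....+####################+........ [109, 212, 244]
236 .....+####################+........ [109, 213, 244]
237 ......####################+........ [109, 213, 244]
238 ......####################+........ [109, 213, 244]
239 ......####################+........ [110, 209, 245]
[... 527 characters left out ...]
+++++............ [114, 182, 137]
250 .................++................ [116, 109, 143]
251 ................................... [132, 25, 151]
252 .........o......................... [11, 57, 174]
253 ................................... [12, 90, 178]
254 ..........o........................ [9, 105, 148]
255 ..........oo...........oo.......... [179, 114, 112]
[0.47576114 0.14657877 0.15644891]
0.1545 predicted for lid on TCP: u 254.6776228713463 279.09261548204523 v 232.58125636436617 251.10220705057984
0.1765 predicted for lid on TCP: u 254.53752752600525 279.30761040199684 v 226.981844572069 245.53426116840504
seal u 257.280351471334 275.8782580795903 v 244.7951406657123 259.2298102359556
```

Request:
carry_out(
  steps=[
    {"xyz": [0,0.001,-0.008],"yaw": 0},
    {"xyz": [0,0,-0.008],"yaw": 0},
    {"xyz": [0,0,-0.008],"yaw": 0},
    {"xyz": [0,0,-0.008],"yaw": 0},
    {"xyz": [0,0,-0.006],"yaw": 0},
    {"xyz": [0,0,-0.003],"yaw": 0},
    {"xyz": [0,0,0],"yaw": 0},
    {"xyz": [0,0,0],"yaw": 0},
    {"xyz": [0,0,0],"yaw": 0},
  ],
)

```text
t: 6.12
ee_pos: [0.4759, 0.1492, 0.1156]
ee_rot: [[-0.108, 0.994, 0.001], [0.994, 0.108, 0.0], [0.0, 0.001, -1.0]]
force: [0.2, -0.2, 0.1]
width: 0.0616
grip_force: 65.2
```

Request:
carry_out(
  steps=[
    {"xyz": [0,0,-0.001],"yaw": 0},
    {"xyz": [0,0,-0.001],"yaw": 0},
    {"xyz": [0,0,0],"yaw": 0},
  ],
)

```text
t: 6.37
ee_pos: [0.4756, 0.149, 0.1134]
ee_rot: [[-0.108, 0.994, 0.0], [0.994, 0.108, -0.0], [-0.0, 0.0, -1.0]]
force: [0.5, 0.0, -0.4]
width: 0.0616
grip_force: 65.2
```

Request:
carry_out(
  steps=[
    {"xyz": [0,0,-0.001],"yaw": 0},
    {"xyz": [0,0,-0.001],"yaw": 0},
    {"xyz": [0,0,0],"yaw": 0},
  ],
)

```text
t: 6.62
ee_pos: [0.4755, 0.1489, 0.1112]
ee_rot: [[-0.108, 0.994, -0.0], [0.994, 0.108, -0.0], [-0.0, -0.0, -1.0]]
force: [-0.1, 0.0, -0.6]
width: 0.0616
grip_force: 65.2
```

Request:
carry_out(
  steps=[
    {"xyz": [0,-0.0005,-0.001],"yaw": 0},
    {"xyz": [0,0,-0.001],"yaw": 0},
    {"xyz": [0,0,0],"yaw": 0},
  ],
)

```text
t: 6.87
ee_pos: [0.4756, 0.1489, 0.1093]
ee_rot: [[-0.108, 0.994, 0.0], [0.994, 0.108, 0.001], [0.001, 0.0, -1.0]]
force: [0.2, 2.7, -1.6]
width: 0.0614
grip_force: 65.2
```

Request:
carry_out(
  steps=[
    {"xyz": [0,0,-0.001],"yaw": 0},
    {"xyz": [0,0,-0.001],"yaw": 0},
    {"xyz": [0,0,0],"yaw": 0},
  ],
)

```text
t: 7.12
ee_pos: [0.4757, 0.149, 0.1084]
ee_rot: [[-0.108, 0.994, 0.0], [0.994, 0.108, -0.0], [-0.0, 0.0, -1.0]]
force: [-2.9, 0.7, 10.2]
width: 0.0622
grip_force: 66.4
```

Request:
carry_out(
  steps=[
    {"xyz": [0,0,-0.001],"yaw": 0},
    {"xyz": [0,0,0],"yaw": 0},
  ],
)

```text
t: 7.28
ee_pos: [0.4758, 0.149, 0.1082]
ee_rot: [[-0.108, 0.994, 0.001], [0.994, 0.108, -0.001], [-0.001, 0.001, -1.0]]
force: [-5.0, -1.3, 16.4]
width: 0.0618
grip_force: 67.1
```

Contact came 4 mm under the rim, so the lugs are riding on the threads. I'll ease the pressure and turn backwards.

Request:
carry_out(
  steps=[
    {"xyz": [-0.0006,0,0.0012],"yaw": 0},
    {"xyz": [0,0,0],"yaw": 0},
  ],
)

```text
t: 7.45
ee_pos: [0.4757, 0.149, 0.1085]
ee_rot: [[-0.108, 0.994, 0.002], [0.994, 0.108, 0.0], [0.0, 0.002, -1.0]]
force: [-1.0, -0.1, 7.9]
width: 0.0616
grip_force: 65.7
```

Request:
carry_out(
  steps=[
    {"xyz": [0,0,0],"yaw": 0.04},
    {"xyz": [0,0,0],"yaw": 0.04},
    {"xyz": [0,0,0],"yaw": 0.04},
    {"xyz": [0,0,0],"yaw": 0.04},
  ],
)

```text
t: 7.78
ee_pos: [0.476, 0.1493, 0.1085]
ee_rot: [[-0.266, 0.964, 0.002], [0.964, 0.266, 0.001], [0.001, 0.002, -1.0]]
force: [-0.6, 1.1, 6.7]
width: 0.0616
grip_force: 65.8
```

```bash
cat > s.py <<'E'
from h import *
s=bot.observe();print(round(s['t'],2),'q7',s['q'][6].round(3),np.array(s['ee_pos']).round(4),'yaw',np.degrees(np.arctan2(s['ee_rot'][1][0],s['ee_rot'][0][0])).round(1),np.round(s['force'],1),np.round(s['torque'],3),round(s['width'],4))
E
python3 s.py
```

```text
7.78 q7 -0.462 [0.476  0.1493 0.1085] yaw 105.4 [-0.6  1.1  6.7] [ 0.215  0.051 -0.099] 0.0616
```

Request:
carry_out(
  steps=[
    {"xyz": [0,-0.0006,0],"yaw": 0.04},
    {"xyz": [0,0,0],"yaw": 0.04},
    {"xyz": [0,0,0],"yaw": 0.04},
    {"xyz": [0,0,0],"yaw": 0.04},
  ],
)

```text
t: 8.12
ee_pos: [0.4752, 0.1488, 0.1076]
ee_rot: [[-0.417, 0.909, 0.001], [0.909, 0.417, 0.002], [0.001, 0.001, -1.0]]
force: [0.3, 2.6, -0.3]
width: 0.0616
grip_force: 65.2
```

Request:
carry_out(
  steps=[
    {"xyz": [0,0,0],"yaw": 0.04},
    {"xyz": [0,0,0],"yaw": 0.04},
    {"xyz": [0,0,0],"yaw": 0.04},
    {"xyz": [0,0,0],"yaw": 0.04},
  ],
)

```text
t: 8.45
ee_pos: [0.4742, 0.1493, 0.1073]
ee_rot: [[-0.553, 0.833, -0.002], [0.833, 0.553, 0.003], [0.004, 0.0, -1.0]]
force: [-2.4, 3.8, 1.3]
width: 0.0614
grip_force: 65.0
```

```bash
python3 s.py
```

```text
8.45 q7 -0.188 [0.4742 0.1493 0.1073] yaw 123.6 [-2.4  3.8  1.3] [ 0.772  0.462 -1.668] 0.0614
```

The vertical force is gone and a backward stop has been met. I'll back off and press down.

Request:
carry_out(
  steps=[
    {"xyz": [0,0,0],"yaw": -0.05},
    {"xyz": [0,0,0],"yaw": 0},
  ],
)

```text
t: 8.62
ee_pos: [0.4744, 0.1487, 0.1072]
ee_rot: [[-0.511, 0.859, -0.001], [0.859, 0.511, 0.002], [0.002, -0.0, -1.0]]
force: [-1.4, 3.4, -1.1]
width: 0.062
grip_force: 65.2
```

```bash
python3 s.py
```

```text
8.62 q7 -0.231 [0.4744 0.1487 0.1072] yaw 120.7 [-1.4  3.4 -1.1] [ 0.813  0.32  -0.21 ] 0.062
```

Request:
carry_out(
  steps=[
    {"xyz": [0,0.0006,0],"yaw": -0.02},
    {"xyz": [0,0,-0.001],"yaw": -0.02},
    {"xyz": [0,0,-0.001],"yaw": 0},
    {"xyz": [0,0,0],"yaw": 0},
  ],
)

```text
t: 8.95
ee_pos: [0.4749, 0.1488, 0.1054]
ee_rot: [[-0.478, 0.878, 0.0], [0.878, 0.478, 0.0], [0.0, 0.0, -1.0]]
force: [-0.9, 1.6, -0.7]
width: 0.0619
grip_force: 65.2
```

```bash
python3 s.py
```

```text
8.95 q7 -0.268 [0.4749 0.1488 0.1054] yaw 118.6 [-0.9  1.6 -0.7] [0.675 0.2   0.015] 0.0619
```

Request:
carry_out(
  steps=[
    {"xyz": [0,0,-0.001],"yaw": 0},
    {"xyz": [0,0,-0.001],"yaw": 0},
    {"xyz": [0,0,0],"yaw": 0},
  ],
)

```text
t: 9.2
ee_pos: [0.4749, 0.1487, 0.1034]
ee_rot: [[-0.478, 0.878, -0.0], [0.878, 0.478, 0.0], [0.0, 0.0, -1.0]]
force: [-1.1, 3.0, 0.4]
width: 0.0616
grip_force: 65.2
```

```bash
python3 s.py
```

```text
9.2 q7 -0.271 [0.4749 0.1487 0.1034] yaw 118.5 [-1.1  3.   0.4] [ 0.649  0.314 -0.034] 0.0616
```

Request:
carry_out(
  steps=[
    {"xyz": [0,0,-0.001],"yaw": 0},
    {"xyz": [0,0,0],"yaw": 0},
  ],
)

```text
t: 9.37
ee_pos: [0.4749, 0.1488, 0.1025]
ee_rot: [[-0.478, 0.878, -0.0], [0.878, 0.478, 0.0], [0.0, 0.0, -1.0]]
force: [-1.9, 3.0, 2.1]
width: 0.0614
grip_force: 65.2
```

```bash
python3 s.py
```

```text
9.37 q7 -0.272 [0.4749 0.1488 0.1025] yaw 118.5 [-1.9  3.   2.1] [ 0.691  0.379 -0.029] 0.0614
```

Request:
carry_out(
  steps=[
    {"xyz": [-0.0003,0.0004,-0.0003],"yaw": -0.04},
    {"xyz": [0,0,-0.0001],"yaw": -0.04},
    {"xyz": [0,0,-0.0001],"yaw": -0.04},
    {"xyz": [0,0,-0.0001],"yaw": -0.04},
    {"xyz": [0,0,0],"yaw": 0},
  ],
)

```text
t: 9.78
ee_pos: [0.475, 0.149, 0.102]
ee_rot: [[-0.331, 0.944, 0.001], [0.944, 0.331, 0.0], [-0.0, 0.001, -1.0]]
force: [-0.5, 2.0, 0.8]
width: 0.062
grip_force: 65.3
```

```bash
python3 s.py
```

```text
9.78 q7 -0.412 [0.475 0.149 0.102] yaw 109.3 [-0.5  2.   0.8] [ 0.59   0.097 -0.008] 0.062
```

Request:
carry_out(
  steps=[
    {"xyz": [0,0.0002,-0.0001],"yaw": -0.04},
    {"xyz": [0,0,-0.0001],"yaw": -0.04},
    {"xyz": [0,0,-0.0001],"yaw": -0.04},
    {"xyz": [0,0,-0.0001],"yaw": -0.04},
    {"xyz": [0,0,0],"yaw": 0},
  ],
)

```text
t: 10.2
ee_pos: [0.4754, 0.1491, 0.1018]
ee_rot: [[-0.177, 0.984, 0.001], [0.984, 0.177, 0.0], [-0.0, 0.001, -1.0]]
force: [-0.2, 2.6, 0.1]
width: 0.0619
grip_force: 65.3
```

```bash
python3 s.py
```

```text
10.2 q7 -0.549 [0.4754 0.1491 0.1018] yaw 100.2 [-0.2  2.6  0.1] [ 0.506 -0.045  0.004] 0.0619
```

Request:
carry_out(
  steps=[
    {"xyz": [0,0,-0.0002],"yaw": -0.04},
    {"xyz": [0,0,-0.0002],"yaw": -0.04},
    {"xyz": [0,0,-0.0001],"yaw": -0.04},
    {"xyz": [0,0,0],"yaw": 0},
  ],
)

```text
t: 10.53
ee_pos: [0.4756, 0.1493, 0.1014]
ee_rot: [[-0.059, 0.998, 0.002], [0.998, 0.059, 0.0], [0.0, 0.002, -1.0]]
force: [0.7, 2.8, 1.3]
width: 0.0618
grip_force: 65.3
```

```bash
python3 s.py
```

```text
10.53 q7 -0.653 [0.4756 0.1493 0.1014] yaw 93.4 [0.7 2.8 1.3] [ 0.572 -0.175 -0.019] 0.0618
```

Request:
carry_out(
  steps=[
    {"xyz": [0,0.0003,-0.0002],"yaw": -0.04},
    {"xyz": [0,0,-0.0002],"yaw": -0.04},
    {"xyz": [0,0,-0.0002],"yaw": -0.04},
    {"xyz": [0,0,0],"yaw": 0},
  ],
)

```text
t: 10.87
ee_pos: [0.4758, 0.1495, 0.1009]
ee_rot: [[0.061, 0.998, 0.002], [0.998, -0.061, 0.0], [0.0, 0.002, -1.0]]
force: [1.6, 2.8, 2.0]
width: 0.0621
grip_force: 65.4
```

```bash
python3 s.py
```

```text
10.87 q7 -0.758 [0.4758 0.1495 0.1009] yaw 86.5 [1.6 2.8 2. ] [ 0.49  -0.362 -0.016] 0.0621
```

Request:
carry_out(
  steps=[
    {"xyz": [0,0,-0.0002],"yaw": -0.04},
    {"xyz": [0,0,-0.0002],"yaw": -0.04},
    {"xyz": [0,0,-0.0001],"yaw": -0.04},
    {"xyz": [0,0,0],"yaw": 0},
  ],
)

```text
t: 11.2
ee_pos: [0.476, 0.1496, 0.1005]
ee_rot: [[0.18, 0.984, 0.003], [0.984, -0.18, 0.001], [0.001, 0.003, -1.0]]
force: [2.4, 2.0, 3.3]
width: 0.0618
grip_force: 65.5
```

```bash
python3 s.py
```

```text
11.2 q7 -0.862 [0.476  0.1496 0.1005] yaw 79.6 [2.4 2.  3.3] [ 0.417 -0.457 -0.014] 0.0618
```

Request:
carry_out(
  steps=[
    {"xyz": [0,0,-0.0002],"yaw": -0.04},
    {"xyz": [0,0,-0.0002],"yaw": -0.04},
    {"xyz": [0,0,-0.0001],"yaw": -0.04},
    {"xyz": [0,0,0],"yaw": 0},
  ],
)

```text
t: 11.53
ee_pos: [0.4763, 0.1496, 0.1002]
ee_rot: [[0.296, 0.955, 0.003], [0.955, -0.296, 0.001], [0.002, 0.003, -1.0]]
force: [3.6, 2.9, 4.4]
width: 0.0616
grip_force: 65.6
```

```bash
python3 s.py
```

```text
11.53 q7 -0.966 [0.4763 0.1496 0.1002] yaw 72.8 [3.6 2.9 4.4] [ 0.415 -0.698 -0.053] 0.0616
```

Request:
carry_out(
  steps=[
    {"xyz": [0,0,-0.0002],"yaw": -0.03},
    {"xyz": [0,0,-0.0001],"yaw": -0.03},
    {"xyz": [0,0,0],"yaw": 0},
  ],
)

```text
t: 11.78
ee_pos: [0.4765, 0.1497, 0.0999]
ee_rot: [[0.352, 0.936, 0.004], [0.936, -0.352, 0.001], [0.002, 0.003, -1.0]]
force: [3.9, 1.6, 3.9]
width: 0.0614
grip_force: 65.7
```

```bash
python3 s.py
```

```text
11.78 q7 -1.018 [0.4765 0.1497 0.0999] yaw 69.4 [3.9 1.6 3.9] [ 0.376 -0.955 -0.06 ] 0.0614
```

Request:
carry_out(
  steps=[
    {"xyz": [0.0004,0,-0.0002],"yaw": -0.03},
    {"xyz": [0,0,-0.0001],"yaw": -0.03},
    {"xyz": [0,0,0],"yaw": 0},
  ],
)

```text
t: 12.03
ee_pos: [0.4767, 0.1497, 0.0996]
ee_rot: [[0.408, 0.913, 0.003], [0.913, -0.408, 0.001], [0.002, 0.003, -1.0]]
force: [3.3, 2.0, 5.1]
width: 0.0619
grip_force: 65.7
```

```bash
python3 s.py
```

```text
12.03 q7 -1.071 [0.4767 0.1497 0.0996] yaw 65.9 [3.3 2.  5.1] [ 0.389 -0.857 -0.058] 0.0619
```

Request:
carry_out(
  steps=[
    {"xyz": [0,0,-0.0001],"yaw": -0.025},
    {"xyz": [0,0,-0.0001],"yaw": -0.02},
    {"xyz": [0,0,0],"yaw": 0},
  ],
)

```text
t: 12.28
ee_pos: [0.4769, 0.1497, 0.0995]
ee_rot: [[0.448, 0.894, 0.004], [0.894, -0.448, 0.001], [0.002, 0.003, -1.0]]
force: [4.6, 1.3, 5.8]
width: 0.0617
grip_force: 65.7
```

```bash
python3 s.py
```

```text
12.28 q7 -1.11 [0.4769 0.1497 0.0995] yaw 63.4 [4.6 1.3 5.8] [ 0.382 -0.853 -0.036] 0.0617
```

Request:
carry_out(
  steps=[
    {"xyz": [0.0003,0,-0.0001],"yaw": -0.02},
    {"xyz": [0,0,0],"yaw": 0},
  ],
)

```text
t: 12.45
ee_pos: [0.4769, 0.1496, 0.0993]
ee_rot: [[0.466, 0.885, 0.003], [0.885, -0.466, 0.001], [0.002, 0.002, -1.0]]
force: [3.3, 2.1, 6.1]
width: 0.0618
grip_force: 65.8
```

```bash
python3 s.py
```

```text
12.45 q7 -1.127 [0.4769 0.1496 0.0993] yaw 62.2 [3.3 2.1 6.1] [ 0.354 -0.739 -0.003] 0.0618
```

Request:
carry_out(
  steps=[
    {"xyz": [0,0,-0.0001],"yaw": -0.02},
    {"xyz": [0,0,0],"yaw": 0},
  ],
)

```text
t: 12.62
ee_pos: [0.477, 0.1496, 0.0993]
ee_rot: [[0.484, 0.875, 0.003], [0.875, -0.484, 0.001], [0.002, 0.003, -1.0]]
force: [3.7, 2.0, 6.5]
width: 0.0617
grip_force: 65.8
```

```bash
python3 s.py
```

```text
12.62 q7 -1.144 [0.477  0.1496 0.0993] yaw 61.1 [3.7 2.  6.5] [ 0.383 -0.795  0.024] 0.0617
```

Request:
carry_out(
  steps=[
    {"xyz": [0,0,-0.0001],"yaw": -0.02},
    {"xyz": [0,0,0],"yaw": 0},
  ],
)

```text
t: 12.78
ee_pos: [0.4771, 0.1496, 0.0992]
ee_rot: [[0.501, 0.865, 0.003], [0.865, -0.501, 0.001], [0.002, 0.003, -1.0]]
force: [3.6, 2.0, 6.3]
width: 0.0619
grip_force: 65.8
```

```bash
python3 s.py
```

```text
12.78 q7 -1.162 [0.4771 0.1496 0.0992] yaw 59.9 [3.6 2.  6.3] [ 0.353 -0.785  0.029] 0.0619
```

Request:
carry_out(
  steps=[
    {"xyz": [0,0,-0.0001],"yaw": -0.02},
    {"xyz": [0,0,0],"yaw": 0},
  ],
)

```text
t: 12.95
ee_pos: [0.4772, 0.1496, 0.0992]
ee_rot: [[0.518, 0.855, 0.004], [0.855, -0.518, 0.001], [0.003, 0.003, -1.0]]
force: [3.7, 2.1, 6.2]
width: 0.0617
grip_force: 65.8
```

```bash
python3 s.py
```

```text
12.95 q7 -1.18 [0.4772 0.1496 0.0992] yaw 58.8 [3.7 2.1 6.2] [ 0.397 -0.824  0.042] 0.0617
```

Request:
carry_out(
  steps=[
    {"xyz": [0,0,0],"yaw": -0.02},
    {"xyz": [0,0,0],"yaw": 0},
  ],
)

```text
t: 13.12
ee_pos: [0.4772, 0.1496, 0.0992]
ee_rot: [[0.535, 0.845, 0.004], [0.845, -0.535, 0.001], [0.003, 0.003, -1.0]]
force: [4.5, 2.7, 6.1]
width: 0.062
grip_force: 65.8
```

```bash
python3 s.py
```

```text
13.12 q7 -1.197 [0.4772 0.1496 0.0992] yaw 57.6 [4.5 2.7 6.1] [ 0.396 -0.823 -0.004] 0.062
```

Request:
carry_out(
  steps=[
    {"xyz": [0,0,0],"yaw": -0.02},
    {"xyz": [0,0,0],"yaw": 0},
  ],
)

```text
t: 13.28
ee_pos: [0.4773, 0.1496, 0.0992]
ee_rot: [[0.552, 0.834, 0.004], [0.834, -0.552, 0.001], [0.003, 0.003, -1.0]]
force: [4.5, 1.5, 5.5]
width: 0.0616
grip_force: 65.8
```

```bash
python3 s.py
```

```text
13.28 q7 -1.214 [0.4773 0.1496 0.0992] yaw 56.5 [4.5 1.5 5.5] [ 0.33  -0.85   0.016] 0.0616
```

Request:
carry_out(
  steps=[
    {"xyz": [0.0003,0,-0.0001],"yaw": -0.02},
    {"xyz": [0,0,0],"yaw": 0},
  ],
)

```text
t: 13.45
ee_pos: [0.4774, 0.1496, 0.0992]
ee_rot: [[0.569, 0.823, 0.003], [0.823, -0.569, 0.001], [0.002, 0.003, -1.0]]
force: [2.9, 1.2, 7.8]
width: 0.0617
grip_force: 65.9
```

```bash
python3 s.py
```

```text
13.45 q7 -1.232 [0.4774 0.1496 0.0992] yaw 55.4 [2.9 1.2 7.8] [ 0.282 -0.71   0.026] 0.0617
```

Request:
carry_out(
  steps=[
    {"xyz": [0,0,0],"yaw": -0.02},
    {"xyz": [0,0,0],"yaw": 0},
  ],
)

```text
t: 13.62
ee_pos: [0.4775, 0.1496, 0.0992]
ee_rot: [[0.585, 0.811, 0.004], [0.811, -0.585, 0.001], [0.003, 0.003, -1.0]]
force: [3.7, 2.5, 6.9]
width: 0.0616
grip_force: 65.9
```

```bash
python3 s.py
```

```text
13.62 q7 -1.249 [0.4775 0.1496 0.0992] yaw 54.2 [3.7 2.5 6.9] [ 0.299 -0.75   0.002] 0.0616
```

Request:
carry_out(
  steps=[
    {"xyz": [0,0,0],"yaw": -0.02},
    {"xyz": [0,0,0],"yaw": 0},
  ],
)

```text
t: 13.78
ee_pos: [0.4776, 0.1496, 0.0992]
ee_rot: [[0.601, 0.799, 0.004], [0.799, -0.601, 0.001], [0.003, 0.003, -1.0]]
force: [4.0, 2.1, 7.1]
width: 0.0615
grip_force: 65.9
```

```bash
python3 s.py
```

```text
13.78 q7 -1.266 [0.4776 0.1496 0.0992] yaw 53.1 [4.  2.1 7.1] [ 0.303 -0.809  0.01 ] 0.0615
```

Request:
carry_out(
  steps=[
    {"xyz": [0.0002,0,0],"yaw": -0.02},
    {"xyz": [0,0,0],"yaw": 0},
  ],
)

```text
t: 13.95
ee_pos: [0.4777, 0.1495, 0.0992]
ee_rot: [[0.617, 0.787, 0.004], [0.787, -0.617, 0.0], [0.003, 0.003, -1.0]]
force: [3.4, 1.4, 6.7]
width: 0.0616
grip_force: 66.0
```

```bash
python3 s.py
```

```text
13.95 q7 -1.284 [0.4777 0.1495 0.0992] yaw 51.9 [3.4 1.4 6.7] [ 0.286 -0.718  0.128] 0.0616
```

Request:
carry_out(
  steps=[
    {"xyz": [0,0,0],"yaw": -0.02},
    {"xyz": [0,0,0],"yaw": 0},
  ],
)

```text
t: 14.12
ee_pos: [0.478, 0.1495, 0.0992]
ee_rot: [[0.631, 0.775, 0.004], [0.775, -0.631, 0.0], [0.003, 0.003, -1.0]]
force: [3.9, 0.7, 6.7]
width: 0.0614
grip_force: 65.9
```

```bash
python3 s.py
```

```text
14.12 q7 -1.3 [0.478  0.1495 0.0992] yaw 50.9 [3.9 0.7 6.7] [ 0.276 -0.897  0.36 ] 0.0614
```

Request:
carry_out(
  steps=[
    {"xyz": [0,0,0],"yaw": -0.02},
    {"xyz": [0,0,0],"yaw": 0},
  ],
)

```text
t: 14.28
ee_pos: [0.4783, 0.1494, 0.0992]
ee_rot: [[0.646, 0.764, 0.005], [0.764, -0.646, 0.0], [0.003, 0.004, -1.0]]
force: [5.4, 0.2, 6.1]
width: 0.062
grip_force: 65.9
```

```bash
python3 s.py
```

```text
14.28 q7 -1.317 [0.4783 0.1494 0.0992] yaw 49.8 [5.4 0.2 6.1] [ 0.195 -1.07   0.679] 0.062
```

The lid is at the stop: 0.68 N m, at about the expected angle and height. I'll check that the thread holds it before releasing.

Request:
carry_out(
  steps=[
    {"xyz": [0,0,0.0012],"yaw": 0},
    {"xyz": [0,0,0],"yaw": 0},
    {"xyz": [0,0,0],"yaw": 0},
  ],
)

```text
t: 14.53
ee_pos: [0.4783, 0.1494, 0.0997]
ee_rot: [[0.645, 0.764, 0.005], [0.764, -0.645, 0.001], [0.004, 0.003, -1.0]]
force: [7.6, 1.9, -0.7]
width: 0.0615
grip_force: 67.5
```

```bash
python3 s.py
```

```text
14.53 q7 -1.315 [0.4783 0.1494 0.0997] yaw 49.8 [ 7.6  1.9 -0.7] [ 0.43  -1.52   0.625] 0.0615
```

Request:
carry_out(
  steps=[
    {"xyz": [0.0008,0,0],"yaw": 0},
    {"xyz": [0,0,0],"yaw": 0},
  ],
)

```text
t: 14.7
ee_pos: [0.4784, 0.1494, 0.0997]
ee_rot: [[0.645, 0.764, 0.003], [0.764, -0.645, 0.0], [0.002, 0.002, -1.0]]
force: [5.4, 2.4, 1.5]
width: 0.0619
grip_force: 68.1
```

Request:
carry_out(
  steps=[
    {"xyz": [0,0,0],"yaw": 0},
    {"xyz": [0,0,0],"yaw": 0},
    {"xyz": [0,0,0],"yaw": 0},
    {"xyz": [0,0,0],"yaw": 0},
    {"xyz": [0,0,0],"yaw": 0},
    {"xyz": [0,0,0],"yaw": 0},
  ],
  claw=1,
)

```text
t: 15.2
ee_pos: [0.4763, 0.1491, 0.0991]
ee_rot: [[0.649, 0.76, -0.001], [0.76, -0.649, -0.001], [-0.001, -0.0, -1.0]]
force: [-0.3, 1.0, -1.1]
width: 0.0855
grip_force: 0.0
```

Request:
carry_out(
  steps=[
    {"xyz": [0,0,0.005],"yaw": 0},
    {"xyz": [0,0,0.01],"yaw": 0},
    {"xyz": [0,0,0.015],"yaw": 0},
    {"xyz": [0,0,0.02],"yaw": 0},
    {"xyz": [0,0,0.03],"yaw": 0},
    {"xyz": [0,-0.03,0.02],"yaw": 0},
    {"xyz": [0,-0.035,0.01],"yaw": 0},
    {"xyz": [0,-0.035,0],"yaw": 0},
    {"xyz": [0,-0.035,0],"yaw": 0},
    {"xyz": [0,-0.035,0],"yaw": 0},
  ],
)

```text
t: 16.03
ee_pos: [0.4767, -0.022, 0.2109]
ee_rot: [[0.649, 0.761, 0.002], [0.761, -0.649, -0.0], [0.001, 0.002, -1.0]]
force: [-0.6, 0.4, -0.7]
width: 0.0854
grip_force: 0.0
```

Request:
carry_out(
  steps=[
    {"xyz": [0,-0.035,0],"yaw": 0},
    {"xyz": [0,-0.035,0],"yaw": 0},
    {"xyz": [0,-0.035,0],"yaw": 0},
    {"xyz": [0,0,0],"yaw": 0},
  ],
)

```text
t: 16.37
ee_pos: [0.4761, -0.1335, 0.2103]
ee_rot: [[0.658, 0.753, 0.001], [0.753, -0.658, -0.004], [-0.002, 0.003, -1.0]]
force: [0.2, -0.5, 0.0]
width: 0.0855
grip_force: 0.0
```

```bash
python3 s.py; python3 - <<'E'
from m import *
a=bot.get_image("scene");b=bot.get_image("top")
u=face(b,"top",(195,222,45,40),.119);v=face(a,"scene",(245,230,45,35),.119);print(tri(u,v))
o=np.hstack([cv2.resize(a[190:310,200:340,::-1],(420,360),interpolation=2),cv2.resize(b[190:290,160:280,::-1],(372,360),interpolation=2)]);cv2.imwrite("pics/end.png",o)
E
```

```text
16.37 q7 -0.609 [ 0.4761 -0.1335  0.2103] yaw 48.9 [ 0.2 -0.5  0. ] [-0.052 -0.009  0.012] 0.0855
top 215.714599609375 242.31434631347656 (22.919523239135742, 23.348684310913086) [0.47575558 0.1483612  0.119     ] (array([0.47580649, 0.148353  ]), np.float64(0.028729738411354195))
scene 266.8355407714844 252.19451904296875 (16.648073196411133, 21.902982711791992) [0.47188574 0.15170062 0.119     ] (array([0.4721967 , 0.15126882]), np.float64(0.028874021907848674))
(array([0.47519479, 0.14856207, 0.11367522]), np.float64(0.001550885687660287))
```

View pics/end.png

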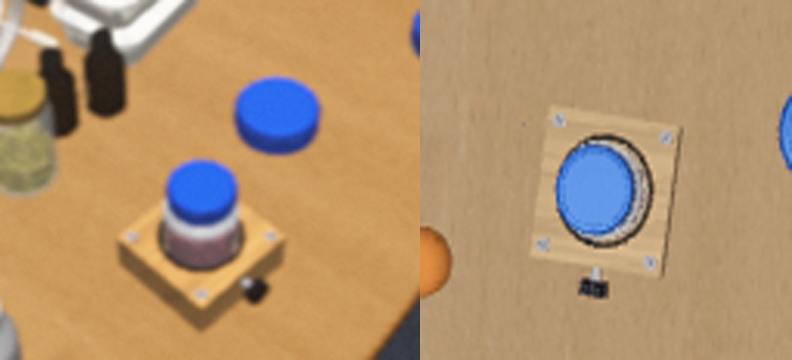

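The lid sits level and centred on the jar, at top-view pixel (216,242). Its top measures 97 mm higher than when it lay on the table, which is the fully home height (13 mm under the rim).

```bash
python3 -c "
from plant import bot
print(bot.hand_in())"
```

```text
the job is handed in; nothing more can be done
None
```

The job is handed in: the blue lid is screwed home on the jar (0.68 N m at the stop, 13 mm under the rim) and released, but while turning backwards I hit the stop hard, at about 1.7 N m for a moment, which is over your 1.5 N m forcing figure.

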